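Hang the cuvette carrier on the sprung hook and prove it with a tug

TASK

Pick up the cuvette carrier by its stem and hang its pointed wire loop on the hook of the retort stand. While still gripping it, tug it gently straight down: go on through any slack until the hook pulls back with about 8 newtons (never over 15), keep that pull for about a second, then let go and leave the carrier hanging freely. Leave everything else on the bench where it is.

Things in the scene. Friction and masses are not known exactly. Their poses are not given: they have to be found in the camera images.
- carrier_grip (a point): Grip point of the cuvette carrier: the middle of its upright square grey stem, 14 x 14 mm, which stands 105 to 175 mm above the carrier's foot; this point is 150 mm above the foot. z is up the stem. Below the stem is a wire loop, lying in the y-z plane (the hook passes through it along x). The carrier is the same after a half turn about z.
- carrier_eye (a point): Bearing point of the carrier's loop (8 mm steel wire, shaped like a house front): the underside of its pointed top, on the stem's axis, 50 mm below carrier_grip, 100 mm above the foot. The opening is 58 mm wide (y), 48 mm down to the cuvettes' tops; the wire slopes down about 31 degrees to both sides. Axes as carrier_grip.
- carrier: The whole carrier, 175 mm tall, about 0.26 kg, standing upright on the bench. Below stem and loop it is an aluminium block, 36 mm thick (x), 76 mm wide (y), 40 mm high, with four glass cuvettes reaching 52 mm above the foot. Origin at the centre of its foot (underside), axes as carrier_grip.
- hook_seat (a point): Where the loop bears on the hook: top of the hook's rod, about midway between nose and collar, 138 to 198 mm above the bench. x points along the rod from the nose to the stand, z up; turned up to 0.35 rad about z. Pulled down, the hook first slips through an unseen slack of 4 to 24 mm at 1 to 2 N, then meets a spring of about 4 N/mm.
- hook: Steel hook, origin at hook_seat: 8 mm rod along x, its upturned nose at -x, roughly towards the robot, begins 11 mm and ends 23 mm to -x of the seat and rises 16 mm above it. Collar 18 mm across at 16 to 20 mm to +x, 5 mm higher than the rod. It moves only up and down. Over 15 N from the carrier, in any direction, damages it.
- stand: Retort stand that carries the hook by a boss head. Origin at the foot of its upright rod (12 mm thick, top 260 mm above the bench), which is 100 mm to +x of hook_seat; the boss head and hook slide begin 57 mm to +x of hook_seat. Its base plate, 10 mm thick, 150 mm wide, lies below the hook.
- rack: White cuvette rack, 50 x 90 mm, 59 mm tall, no loop and no stem: a bystander, stands in the right half of the bench like the carrier.
- amber: Bystander: amber bottle, 64 mm across, 130 mm tall; origin under its centre.
- beaker: Bystander: open glass beaker, 68 mm across, 75 mm tall.
- tipbox: Bystander: box of pipette tips, 87 x 122 mm, 59 mm tall.
- jar: Bystander: glass jar, 60 mm across, 85 mm tall.
- dishes: Bystander: stack of clear dishes, 90 mm across, 30 mm tall.
- driver: Bystander: screwdriver lying on the bench.
Things that resemble listed ones, but are neither listed nor needed, are in the scene too. What is meant by the carrier is not turquoise, and is the smaller of those in its own colour.

How it is judged:
By the outcome, as a careful person would: the job done as asked, in the order asked, and still so for the second after the job is handed in, with the robot touching nothing.
It also fails if it takes over 56 s, if anything falls off the work surface, if the arm or the gripper's body presses on something with over 40 N, if the wrist force passes 120 N, or if a joint passes its speed limit or range.

ROBOT

A 6-joint arm with a two-finger parallel gripper is mounted at the origin on the work surface. World frame = base frame: x ahead of the robot, y to its left, z up, the work surface at z = 0. Lengths are in m, angles in rad, forces in N, time in s.
With the tool pointing down it reaches from about 0.3 to 0.75 m from the base axis. Payload 8.5 kg.
Tool frame: the origin (TCP) lies midway between the tips of the shut fingers; the grasp point (between the pads) lies 19 mm behind it; x points along the fingers, y is the direction in which the jaws open and shut, and the axes are right-handed (so a half turn about x gives the same grasp; the last joint's range is limited). The gripper opens to 85 mm and grips with 20 to 120 N. Pads are 22 mm wide; open, the fingers measure 114 mm over their backs; the gripper's body (76 mm by 85 mm) begins 54 mm behind the grasp point. The pads swing forward as they close: fully open they stand 13 mm farther back than shut.
Start: joints at [-1.458, 0.381, 1.297, -0, 1.464, -0.215], TCP at [0.177, -0.521, 0.231] pointing down, gripper open.
Joint ranges: [-3.11, 3.11], [-0.89, 2.33], [0.22, 2.48], [-1.42, 4.56], [0.17, 2.85], [-2.88, 2.88]. Speed limits (rad/s): [2.39, 2.39, 3.14, 3.14, 3.14, 3.14].

INTERFACE

Orientations are given as a rotation vector (axis times angle).
In Python, from station import get_obs, get_image, calibration, job, finder gives the robot as it stands.
- The arm moves only by the shell command python3 -m pendant 'ROWS' [FORCE]. ROWS is JSON, a list of rows, each a list of 7 numbers: the turn, a rotation vector about the tool's x, y, z in rad, then the shift along the tool's x, y, z in cm, then the closure, from 0 (fully open) to 1 (shut). In form: [[rx, ry, rz, tx, ty, tz, gripper], ...]. A call has 1 to 20 rows; each row shifts and turns the pose as measured when the row begins, along the tool's axes as they then stand; what a row does not reach is not made up. A row lasts 1/12 s, in which the tool goes at most 41.7 mm and 7.16 degrees, less where a joint would pass 70% of its speed; a pose out of reach is approached as far as the arm can. A call with a gripper value outside its range is refused whole. The fingers move at their own pace and stop on an object; FORCE is the grip in N (left out, the last holds). Time passes only in rows, so rows that do not move let the fingers close. It gives the time, the measured TCP pose, the force and the opening at its end, in the units of the state.
- get_obs(): the state, without advancing time (a new reading comes with each control period).
- get_image(name): name is "scene" or "top" or "wrist"; returns (picture, depth): 420x560x3 uint8, red, green, blue; 420x560 float32, m along the optical axis (not along the pixel's ray), 0 where there is no reading.
- calibration(name): a dict with "fx", "fy", "cx", "cy" (pixels), "rvec" (rotation vector, rad) and "tvec" (3), from world to camera coordinates, as OpenCV has them. Camera axes: x right, y down, z forward; pixel columns grow to the right and rows downward; lengths in m; the calibration is good to about 2 mm. A picture is of the moment at which its call begins: read the wrist's pose just before it. calibration takes no time and is no camera call; for the wrist camera it gives the pose at the moment of the call.
- job.hand_in(): hands the job in, once; it reports no verdict.
Trained networks look in the newest picture that a camera, given by its name, has taken for a name from the list of things; names that differ only in an ending like _2 or _b are one class to them, and where a whole thing is asked for, a point or a joint stands for the part that bears it (a point fixed in the world has none). Each returns a list of dicts, best first, with "confidence" (0 to 1); they miss things now and then, are a little off and sometimes report something else, mostly with a low value. They report only what shows in the picture. A call takes as long as a camera call. They do not tell look-alikes from the thing itself.
- finder.look_for(camera, thing): "at" ([x, y, z] in m, in world coordinates, good to about 4 mm: the middle of the surface that is visible of it).
- finder.masks_of(camera, thing): "region" (420x560 bool, what is visible of it).
The state is a dict: "time": time; "joints": joint angles; "qvel": joint speeds; "effort": joint torques, N m; "ee_pos": TCP position; "tcp_rot": TCP orientation; "wrist_force": force on the tool from outside, world axes, zero at the start; "ft_torque": the same for the moment, N m; "opening": finger opening in m.
Only numpy, scipy, OpenCV 4.12 (cv2) and the standard library are available. Lean on these libraries where they do the work, as an engineer would, in place of code of your own. Each camera call takes 0.05 s, during which the arm holds its last target. There are 200 camera calls.

## Working session

There is one attempt and no reset: what is moved stays moved. The work goes in short steps, Python scripts to look and compute and a shell command to move; the robot and the scene stay as the last step left them, time stands still between calls to the robot, and variables do not carry over. Pictures are saved under pics/ and viewed, about 8 in all and at most 12, crops included, and the job is handed in when it is done.

```bash
mkdir -p pics; cat > h.py <<'E'
import numpy as np, cv2
from station import get_obs,get_image,calibration,job,finder
from scipy.spatial.transform import Rotation as R
def cloud(name):
    c=calibration(name); im,d=get_image(name)
    v,u=np.mgrid[:420,:560]
    P=np.stack([(u-c['cx'])/c['fx']*d,(v-c['cy'])/c['fy']*d,d],-1)
    Rm=R.from_rotvec(c['rvec']).as_matrix()
    W=(P-np.array(c['tvec']))@Rm
    W[d==0]=np.nan
    return im,W
def save(im,n): cv2.imwrite('pics/'+n,cv2.cvtColor(im,cv2.COLOR_RGB2BGR))
E
python3 - <<'E'
from h import *
out=[]
for n in ['scene','top']:
    im,W=cloud(n); np.savez(n+'.npz',im=im,W=W); save(im,n+'.png')
    for t in ['carrier_grip','carrier_eye','carrier','hook_seat','hook','stand','rack']:
        print(n,t,[(np.round(r['at'],3).tolist(),round(r['confidence'],2)) for r in finder.look_for(n,t)])
print(get_obs()['time'],get_obs()['tcp_rot'])
E
```

```text
scene carrier_grip [([0.578, 0.001, 0.043], 0.94), ([0.499, -0.099, 0.043], 0.71), ([0.381, -0.11, 0.063], 0.68)]
scene carrier_eye [([0.384, -0.109, 0.062], 0.97), ([0.576, 0.003, 0.044], 0.92), ([0.504, -0.103, 0.042], 0.74), ([0.688, -0.093, 0.087], 0.35), ([0.544, 0.171, 0.182], 0.32)]
scene carrier [([0.503, -0.098, 0.042], 0.82), ([0.58, 0.003, 0.044], 0.66), ([0.386, -0.113, 0.066], 0.57)]
scene hook_seat [([0.367, 0.335, 0.057], 0.66), ([0.548, 0.17, 0.181], 0.57)]
scene hook [([0.544, 0.174, 0.185], 0.65)]
scene stand [([0.556, 0.17, 0.009], 0.79)]
scene rack [([0.585, -0.293, 0.046], 0.93), ([0.549, 0.172, 0.185], 0.38)]
top carrier_grip [([0.378, -0.098, 0.059], 0.98), ([0.487, -0.088, 0.037], 0.91), ([0.564, 0.013, 0.04], 0.82), ([0.359, 0.355, 0.057], 0.3)]
top carrier_eye [([0.375, -0.098, 0.06], 0.97), ([0.566, 0.008, 0.048], 0.97), ([0.494, -0.09, 0.04], 0.87)]
top carrier [([0.568, 0.015, 0.043], 0.97), ([0.376, -0.096, 0.058], 0.86), ([0.489, -0.096, 0.042], 0.65)]
top hook_seat [([0.551, 0.17, 0.185], 0.69)]
top hook [([0.553, 0.174, 0.183], 0.69)]
top stand [([0.536, 0.167, 0.007], 0.8)]
top rack [([0.569, -0.278, 0.044], 0.68)]
0.8 [ 2.04395128  0.33802351 -2.04402491]
```

View pics/scene.png

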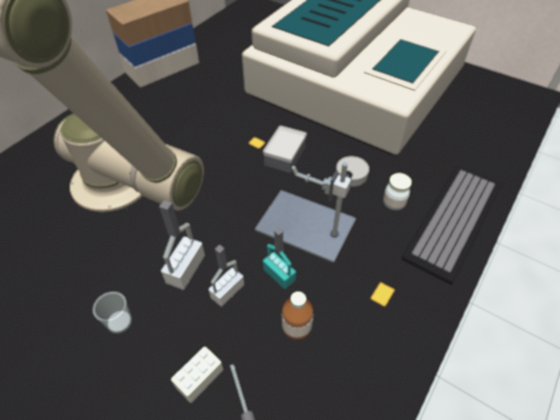

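View pics/top.png

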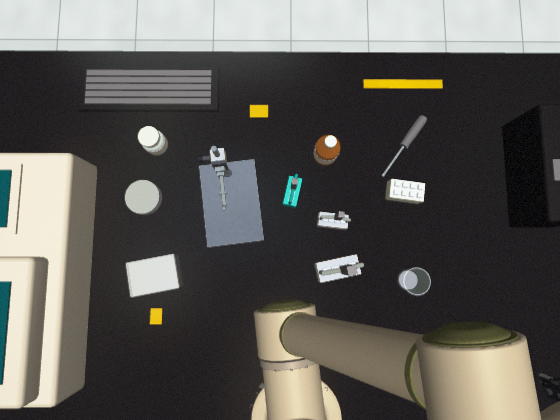

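The scene shows three loop carriers: large white at (183,258), small white at (227,285) and turquoise at (280,268). The target is the small white one, at about (0.495,-0.095). The top view shows the hook's nose at (224,208) and the stand's upright at (217,155).

```bash
python3 - <<'E'
from h import *
for n in ['scene','top']:
    W=np.load(n+'.npz')['W']; P=W[np.isfinite(W[...,0])]
    a=P[(np.hypot(P[:,0]-.495,P[:,1]+.095)<.07)]
    b=a[(a[:,2]>.02)&(a[:,2]<.06)]
    print(n,'block',len(b),cv2.minAreaRect(b[:,:2].astype(np.float32)*1000))
    t=b[(b[:,2]>.034)]; print(' blocktop',cv2.minAreaRect(t[:,:2].astype(np.float32)*1000), t[:,2].max())
    for lo,hi in [(.06,.08),(.08,.105),(.115,.14),(.14,.168),(.168,.19)]:
        s=a[(a[:,2]>lo)&(a[:,2]<=hi)]
        if len(s): print(' stem',lo,len(s),np.round(s.mean(0),4),np.round(s.min(0),4),np.round(s.max(0),4))
    h=P[(P[:,0]>.42)&(P[:,0]<.72)&(abs(P[:,1]-.17)<.09)&(P[:,2]>.08)]
    for lo in np.arange(.48,.70,.01):
        s=h[(h[:,0]>lo)&(h[:,0]<=lo+.01)]
        if len(s): print(' hook x%.3f'%lo,len(s),'ymed %.4f [%.3f %.3f] z90 %.4f zmax %.4f zmin %.4f'%(np.median(s[:,1]),s[:,1].min(),s[:,1].max(),np.percentile(s[:,2],90),s[:,2].max(),s[:,2].min()))
im=np.load('top.npz')['im']; sc=np.load('scene.npz')['im']
A=cv2.resize(im[120:270,180:360],None,fx=2.2,fy=2.2*1,interpolation=3); B=cv2.resize(sc[150:310,190:370],None,fx=2.2,fy=2.2,interpolation=3)
B=B[:A.shape[0]]; save(np.hstack([A,B]),'crop.png')
E
```

```text
scene block 598 ((496.4312438964844, -93.2749252319336), (76.7104721069336, 38.04750061035156), 83.85657501220703)
 blocktop ((496.1485900878906, -92.97381591796875), (76.3989028930664, 37.991119384765625), 82.9563217163086) 0.05860461271129526
 stem 0.06 35 [ 0.4976 -0.0956  0.0696] [ 0.4899 -0.1296  0.0602] [ 0.5044 -0.0583  0.0789]
 stem 0.08 97 [ 0.4964 -0.0975  0.0947] [ 0.4895 -0.1297  0.0805] [ 0.5039 -0.0573  0.1048]
 stem 0.115 56 [ 0.4991 -0.096   0.1283] [ 0.4876 -0.1014  0.1152] [ 0.5034 -0.086   0.1393]
 stem 0.14 68 [ 0.499 -0.096  0.154] [ 0.4872 -0.1009  0.1403] [ 0.5044 -0.0883  0.1679]
 stem 0.168 55 [ 0.4974 -0.0939  0.175 ] [ 0.489  -0.1014  0.1683] [ 0.5037 -0.0863  0.1791]
 hook x0.500 11 ymed 0.1659 [0.165 0.172] z90 0.2000 zmax 0.2021 zmin 0.1887
 hook x0.510 23 ymed 0.1677 [0.164 0.172] z90 0.1935 zmax 0.1978 zmin 0.1772
 hook x0.520 14 ymed 0.1701 [0.167 0.176] z90 0.1851 zmax 0.1868 zmin 0.1799
 hook x0.530 13 ymed 0.1710 [0.168 0.174] z90 0.1845 zmax 0.1848 zmin 0.1785
 hook x0.540 28 ymed 0.1708 [0.164 0.182] z90 0.1888 zmax 0.1894 zmin 0.1743
 hook x0.55
[... 1853 characters left out ...]
1733
 hook x0.550 13 ymed 0.1703 [0.166 0.173] z90 0.1821 zmax 0.1825 zmin 0.1763
 hook x0.560 18 ymed 0.1718 [0.168 0.176] z90 0.1824 zmax 0.1835 zmin 0.1766
 hook x0.570 14 ymed 0.1728 [0.169 0.175] z90 0.1829 zmax 0.1839 zmin 0.1761
 hook x0.580 38 ymed 0.1736 [0.166 0.182] z90 0.1896 zmax 0.1906 zmin 0.1716
 hook x0.590 57 ymed 0.1743 [0.165 0.190] z90 0.1958 zmax 0.1966 zmin 0.1689
 hook x0.600 104 ymed 0.1739 [0.162 0.192] z90 0.2146 zmax 0.2170 zmin 0.1479
 hook x0.610 118 ymed 0.1835 [0.162 0.223] z90 0.2205 zmax 0.2604 zmin 0.1778
 hook x0.620 132 ymed 0.1817 [0.163 0.224] z90 0.2590 zmax 0.2616 zmin 0.1759
 hook x0.630 35 ymed 0.1710 [0.165 0.196] z90 0.2083 zmax 0.2098 zmin 0.1836
```

View pics/crop.png

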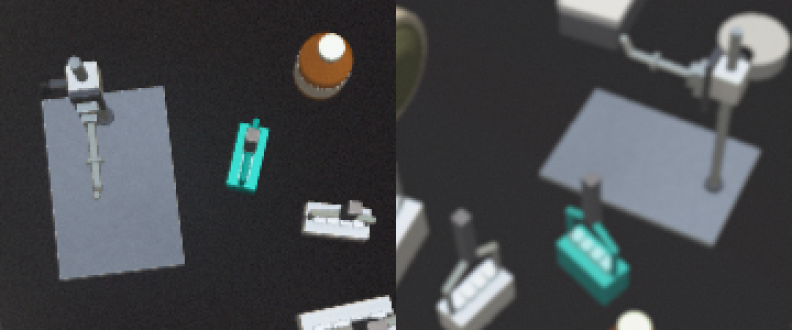

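The crop confirms it: plain nose, rod and collar, with nothing hanging on the hook. Fitted values: carrier at about (0.4965,-0.0955), yaw about -0.12. Hook seat at about (0.528,0.168,0.183), yaw about +0.13.

```bash
cat > go.py <<'E'
import sys
from h import *
# usage: go.py x y z yaw(of jaw axis)   tool pointing down
x,y,z,w=map(float,sys.argv[1:5])
o=get_obs(); A=R.from_rotvec(o['tcp_rot']); M=A.as_matrix()
best=None
for s in (1,-1):
    ty=s*np.array([-np.sin(w),np.cos(w),0]); tx=np.array([0,0,-1.])
    T=R.from_matrix(np.stack([tx,ty,np.cross(tx,ty)],1))
    rv=(A.inv()*T).as_rotvec()
    if best is None or np.linalg.norm(rv)<np.linalg.norm(best[0]): best=(rv,T)
d=np.array([x,y,z])-o['ee_pos']
print('t',round(o['time'],2),'ee',np.round(o['ee_pos'],4),'F',np.round(o['wrist_force'],2),'open',round(o['opening'],4))
print('joints',np.round(o['joints'],2)); print('tool axes (cols)\n',np.round(M,3))
print('rot rv',np.round(best[0],4),'deg',np.round(np.degrees(best[0]),1))
print('shift cm now-axes',np.round(M.T@d*100,2),' after-turn axes',np.round(best[1].as_matrix().T@d*100,2))
E
python3 go.py 0.4965 -0.0955 0.26 -0.12
```

```text
t 0.8 ee [ 0.1771 -0.5207  0.2313] F [ 0.2  -0.6  -0.31] open 0.0851
joints [-1.46  0.38  1.3  -0.    1.46 -0.22]
tool axes (cols)
 [[-0.     0.322 -0.947]
 [-0.    -0.947 -0.322]
 [-1.    -0.     0.   ]]
rot rv [ 0.4478  0.     -0.    ] deg [25.7  0.  -0. ]
shift cm now-axes [ -2.87 -29.97 -43.93]  after-turn axes [ -2.87 -46.04 -26.62]
```

```bash
python3 -m pendant '[[0.112,0,0,-0.72,0,0,0],[0.112,0,0,-0.72,0,0,0],[0.112,0,0,-0.72,0,0,0],[0.112,0,0,-0.72,0,0,0],[0,0,0,0,-3.07,-1.77,0],[0,0,0,0,-3.07,-1.77,0],[0,0,0,0,-3.07,-1.77,0],[0,0,0,0,-3.07,-1.77,0],[0,0,0,0,-3.07,-1.77,0],[0,0,0,0,-3.07,-1.77,0],[0,0,0,0,-3.07,-1.77,0],[0,0,0,0,-3.07,-1.77,0],[0,0,0,0,-3.07,-1.77,0],[0,0,0,0,-3.07,-1.77,0],[0,0,0,0,-3.07,-1.77,0],[0,0,0,0,-3.07,-1.77,0]]' 40; python3 go.py 0.4965 -0.0955 0.26 -0.12
```

```text
time: 2.13
ee_pos: [0.4472, -0.1768, 0.2612]
tcp_rot: [-2.144, 0.169, 2.14]
wrist_force: [0.3, -0.1, -0.3]
opening: 0.0851
t 2.13 ee [ 0.4472 -0.1768  0.2612] F [ 0.26 -0.05 -0.32] open 0.0851
joints [-0.62  0.24  1.42 -0.    1.48  1.1 ]
tool axes (cols)
 [[ 0.002 -0.155 -0.988]
 [-0.002 -0.988  0.155]
 [-1.     0.002 -0.002]]
rot rv [-0.0354 -0.002  -0.0021] deg [-2.  -0.1 -0.1]
shift cm now-axes [ 0.11 -8.79 -3.62]  after-turn axes [ 0.12 -8.66 -3.92]
```

```bash
python3 -m pendant '[[-0.035,0,0,0,0,0,0],[0,0,0,0,-2.9,-1.3,0],[0,0,0,0,-2.9,-1.3,0],[0,0,0,0,-2.6,-1.2,0],[0,0,0,0,0,0,0],[0,0,0,0,0,0,0]]'; python3 - <<'E'
from h import *
im,W=cloud('wrist'); save(im,'w1.png'); P=W[np.isfinite(W[...,0])]
a=P[(np.hypot(P[:,0]-.4965,P[:,1]+.0955)<.06)]
for lo,hi in [(.02,.06),(.11,.165),(.168,.185)]:
    s=a[(a[:,2]>lo)&(a[:,2]<=hi)]
    if len(s)>3: print(lo,len(s),np.round(s.min(0),4),np.round(s.max(0),4),cv2.minAreaRect(s[:,:2].astype(np.float32)*1000))
E
python3 go.py 0.4965 -0.0955 0.131 -0.12
```

```text
time: 2.63
ee_pos: [0.4998, -0.0876, 0.2614]
tcp_rot: [-2.17, 0.121, 2.162]
wrist_force: [-0.8, -0.4, 0.3]
opening: 0.0855
0.02 1484 [ 0.4755 -0.1343  0.0201] [ 0.5185 -0.0565  0.0598] ((496.9134826660156, -95.6610107421875), (75.25531005859375, 35.38716506958008), 83.54265594482422)
0.11 238 [ 0.5018 -0.1028  0.1112] [ 0.5044 -0.0892  0.165 ] ((503.18658447265625, -96.04835510253906), (13.706653594970703, 1.2751710414886475), 83.95599365234375)
0.168 343 [ 0.4891 -0.1028  0.1691] [ 0.504  -0.0878  0.1765] ((496.6146545410156, -95.37735748291016), (13.989233016967773, 13.69902515411377), 83.49229431152344)
t 2.68 ee [ 0.4997 -0.0878  0.2614] F [-0.03 -0.42  0.38] open 0.0854
joints [-0.41  0.28  1.36  0.    1.5   1.27]
tool axes (cols)
 [[ 0.004 -0.11  -0.994]
 [-0.002 -0.994  0.11 ]
 [-1.     0.001 -0.004]]
rot rv [ 0.0094 -0.0038 -0.0011] deg [ 0.5 -0.2 -0.1]
shift cm now-axes [13.04  0.79  0.28]  after-turn axes [13.04  0.8   0.22]
```

View pics/w1.png

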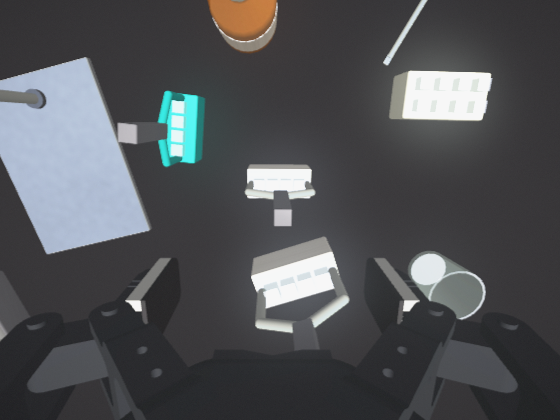

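The wrist view shows the target stem top at (283,215), midway between the jaws, with its neighbours clear of the fingers. The stem's position is refined to (0.4966,-0.0955), yaw -0.113.

```bash
python3 -m pendant '[[0.003,-0.004,-0.001,0,0.8,0.25,0],[0,0,0,0,0,0,0],[0,0,0,3,0,0,0],[0,0,0,3,0,0,0],[0,0,0,2.5,0,0,0],[0,0,0,2,0,0,0],[0,0,0,0,0,0,0]]'; python3 go.py 0.4966 -0.0955 0.131 -0.113
```

```text
time: 3.27
ee_pos: [0.4944, -0.1036, 0.1549]
tcp_rot: [-2.165, 0.138, 2.153]
wrist_force: [-0.4, -0.2, -1.2]
opening: 0.0849
t 3.27 ee [ 0.4944 -0.1036  0.1549] F [-0.35 -0.22 -1.18] open 0.0849
joints [-0.44  0.37  1.55 -0.    1.21  1.25]
tool axes (cols)
 [[ 0.005 -0.124 -0.992]
 [-0.004 -0.992  0.124]
 [-1.     0.003 -0.005]]
rot rv [-0.011  -0.0054 -0.0031] deg [-0.6 -0.3 -0.2]
shift cm now-axes [ 2.39 -0.84 -0.1 ]  after-turn axes [ 2.39 -0.83 -0.12]
```

```bash
python3 -m pendant '[[-0.011,-0.005,-0.003,0.8,-0.84,-0.1,0],[0,0,0,0,0,0,0],[0,0,0,0,0,0,0]]'; python3 go.py 0.4966 -0.0955 0.131 -0.113
```

```text
time: 3.52
ee_pos: [0.4968, -0.0969, 0.1481]
tcp_rot: [-2.163, 0.125, 2.161]
wrist_force: [-0.2, 0.1, 0.0]
opening: 0.0859
t 3.52 ee [ 0.4968 -0.0969  0.1481] F [-0.24  0.12  0.03] open 0.0859
joints [-0.43  0.38  1.55  0.    1.2   1.26]
tool axes (cols)
 [[ 0.001 -0.115 -0.993]
 [-0.    -0.993  0.115]
 [-1.     0.    -0.001]]
rot rv [-0.0024 -0.0012 -0.0003] deg [-0.1 -0.1 -0. ]
shift cm now-axes [ 1.71 -0.14  0.04]  after-turn axes [ 1.71 -0.14  0.03]
```

```bash
python3 -m pendant '[[-0.002,-0.001,0,1,-0.14,0.04,0],[0,0,0,0.8,0,0,0],[0,0,0,0,0,0,0],[0,0,0,0,0,0,0],[0,0,0,0,0,0,0.5]]'; python3 go.py 0.4966 -0.0955 0.131 -0.113
```

```text
time: 3.93
ee_pos: [0.4978, -0.0958, 0.131]
tcp_rot: [-2.17, 0.125, 2.159]
wrist_force: [0.4, -0.7, 0.5]
opening: 0.0753
t 3.93 ee [ 0.4978 -0.0958  0.131 ] F [ 0.44 -0.73  0.51] open 0.0753
joints [-0.42  0.41  1.58 -0.    1.15  1.26]
tool axes (cols)
 [[ 0.005 -0.113 -0.994]
 [-0.003 -0.994  0.113]
 [-1.     0.002 -0.005]]
rot rv [ 0.0002 -0.0052 -0.002 ] deg [ 0.  -0.3 -0.1]
shift cm now-axes [-0.   -0.02  0.12]  after-turn axes [-0.   -0.02  0.12]
```

```bash
python3 -m pendant '[[0,-0.003,0,0,0,0,1],[0,0,0,0,0,0,1],[0,0,0,0,0,0,1],[0,0,0,0,0,0,1],[0,0,0,0,0,0,1],[0,0,0,0,0,0,1],[0,0,0,0,0,0,1],[0,0,0,0,0,0,1],[0,0,0,0,0,0,1],[0,0,0,0,0,0,1]]' 60; python3 go.py 0.4966 -0.0955 0.131 -0.113
```

```text
time: 4.77
ee_pos: [0.4983, -0.096, 0.1319]
tcp_rot: [-2.168, 0.125, 2.161]
wrist_force: [0.7, -0.5, 0.1]
opening: 0.0132
t 4.77 ee [ 0.4983 -0.096   0.1319] F [ 0.67 -0.53  0.11] open 0.0132
joints [-0.42  0.41  1.58 -0.    1.16  1.26]
tool axes (cols)
 [[ 0.004 -0.113 -0.994]
 [-0.003 -0.994  0.113]
 [-1.     0.002 -0.004]]
rot rv [ 0.0002 -0.0038 -0.0023] deg [ 0.  -0.2 -0.1]
shift cm now-axes [ 0.09 -0.03  0.17]  after-turn axes [ 0.09 -0.03  0.17]
```

```bash
python3 -m pendant '[[0,0,0,-0.5,0,0,1],[0,0,0,-1.5,0,0,1],[0,0,0,-2.5,0,0,1],[0,0,0,-2.5,0,0,1],[0,0,0,-2.5,0,0,1],[0,0,0,-1.5,0,0,1],[0,0,0,0,0,0,1],[0,0,0,0,0,0,1],[0,0,0,0,0,0,1]]'; python3 go.py 0.441 0.156 0.245 0.13
```

```text
time: 5.52
ee_pos: [0.4954, -0.0947, 0.2445]
tcp_rot: [-2.156, 0.121, 2.17]
wrist_force: [-0.3, 0.6, -3.6]
opening: 0.013
t 5.52 ee [ 0.4954 -0.0947  0.2445] F [-0.33  0.64 -3.6 ] open 0.013
joints [-0.42  0.29  1.39 -0.    1.46  1.26]
tool axes (cols)
 [[-0.006 -0.113 -0.994]
 [ 0.001 -0.994  0.113]
 [-1.    -0.     0.006]]
rot rv [-0.2428  0.0063  0.0011] deg [-13.9   0.4   0.1]
shift cm now-axes [ 1.00e-02 -2.43e+01  8.22e+00]  after-turn axes [ -0.05 -25.56   2.14]
```

```bash
python3 -m pendant '[[-0.06,0.003,0,0,-0.5,0.2,1],[-0.06,0.003,0,0,-1,0.5,1],[-0.06,0,0,0,-1.5,0.5,1],[-0.06,0,0,0,-2,0.3,1],[0,0,0,0,-2.3,0.1,1],[0,0,0,0,-2.3,0.1,1],[0,0,0,0,-2.3,0.1,1],[0,0,0,0,-2.3,0.1,1],[0,0,0,0,-2.3,0.1,1],[0,0,0,0,-2.3,0.1,1],[0,0,0,0,-2,0.1,1],[0,0,0,0,-1.5,0,1],[0,0,0,0,-1,0,1],[0,0,0,0,0,0,1],[0,0,0,0,0,0,1],[0,0,0,0,0,0,1]]'; python3 go.py 0.441 0.156 0.245 0.13
```

```text
time: 6.85
ee_pos: [0.4366, 0.1459, 0.2238]
tcp_rot: [2.109, 0.158, -2.199]
wrist_force: [0.1, 0.3, -3.0]
opening: 0.013
t 6.85 ee [0.4366 0.1459 0.2238] F [ 0.09  0.33 -3.04] open 0.013
joints [0.06 0.25 1.52 0.01 1.42 1.49]
tool axes (cols)
 [[-0.042  0.136 -0.99 ]
 [ 0.006 -0.991 -0.137]
 [-0.999 -0.012  0.041]]
rot rv [0.0072 0.041  0.0117] deg [0.4 2.3 0.7]
shift cm now-axes [-2.13 -0.96 -0.48]  after-turn axes [-2.12 -0.94 -0.56]
```

```bash
python3 -m pendant '[[0.003,0.02,0.006,-1,-0.45,-0.25,1],[0.003,0.02,0.006,-1,-0.45,-0.25,1],[0,0,0,0,0,0,1],[0,0,0,0,0,0,1],[0,0,0,0,0,0,1],[0,0,0,0,0,0,1]]'; python3 go.py 0.441 0.156 0.245 0.13; python3 - <<'E'
from h import *
ims=[]
for n in ['scene','top','wrist']:
    im,W=cloud(n); ims.append(im); np.savez(n+'2.npz',im=im,W=W); P=W[np.isfinite(W[...,0])]
    a=P[np.hypot(P[:,0]-.44,P[:,1]-.156)<.055]
    b=a[(a[:,2]>.105)&(a[:,2]<.168)]
    if len(b)>5: print(n,'block',len(b),np.round(b.min(0),4),np.round(b.max(0),4),cv2.minAreaRect(b[:,:2].astype(np.float32)*1000))
    s=a[(a[:,2]>.216)&(a[:,2]<.228)]
    if len(s)>3: print(n,'stem',len(s),np.round(s.min(0),4),np.round(s.max(0),4))
    h=P[(P[:,0]>.49)&(P[:,0]<.59)&(abs(P[:,1]-.17)<.03)&(P[:,2]>.15)&(P[:,2]<.21)]
    for lo in np.arange(.495,.58,.005):
        q=h[(h[:,0]>lo)&(h[:,0]<=lo+.005)]
        if len(q)>2: print(' x%.3f'%lo,len(q),'y[%.4f %.4f] zmax %.4f'%(q[:,1].min(),q[:,1].max(),np.percentile(q[:,2],95)))
A=cv2.resize(ims[0][110:290,220:400],(400,400),interpolation=3)
B=cv2.resize(ims[2][:,:],(533,400))[:, :400]
save(np.hstack([A,B]),'p2.png')
E
```

```text
time: 7.35
ee_pos: [0.4421, 0.1541, 0.2459]
tcp_rot: [2.159, 0.135, -2.151]
wrist_force: [0.1, 0.3, -3.6]
opening: 0.0132
t 7.35 ee [0.4421 0.1541 0.2459] F [ 0.07  0.31 -3.6 ] open 0.0132
joints [ 0.08  0.22  1.49 -0.    1.43  1.53]
tool axes (cols)
 [[ 0.004  0.127 -0.992]
 [-0.002 -0.992 -0.127]
 [-1.     0.002 -0.004]]
rot rv [-0.0031 -0.0038 -0.002 ] deg [-0.2 -0.2 -0.1]
shift cm now-axes [ 0.09 -0.2   0.09]  after-turn axes [ 0.09 -0.2   0.09]
scene block 552 [0.417  0.1145 0.1164] [0.4634 0.1953 0.1678] ((440.313232421875, 154.89804077148438), (37.97321319580078, 80.03653717041016), 6.746304512023926)
scene stem 32 [0.4341 0.1407 0.2164] [0.4477 0.1625 0.2279]
 x0.505 9 y[0.1660 0.1695] zmax 0.2010
 x0.510 13 y[0.1634 0.1716] zmax 0.1982
 x0.515 10 y[0.1659 0.1730] zmax 0.1871
 x0.520 6 y[0.1682 0.1758] zmax 0.1846
 x0.525 7 y[0.1666 0.1718] zmax 0.1852
 x0.530 7 y[0.1683 0.1746] zmax 0.1844
 x0.535 8 y[0.1686 0.1747] zmax 0.1852
 x0.540 14 y[0.1654 0.1831] zmax 0.1891
 x0.545 14 y[0.1641 0.1759] zmax 0.1893
 x0.550 8 y[0.1703 0.1770] zmax 0.1853
 x0.555 7 y[0.1711 0.1772] zma
[... 692 characters left out ...]
3 [0.4392 0.1405 0.216 ] [0.4484 0.1674 0.228 ]
 x0.500 33 y[0.1634 0.1695] zmax 0.1979
 x0.505 111 y[0.1629 0.1705] zmax 0.1984
 x0.510 98 y[0.1635 0.1711] zmax 0.1946
 x0.515 101 y[0.1642 0.1718] zmax 0.1844
 x0.520 101 y[0.1648 0.1723] zmax 0.1831
 x0.525 103 y[0.1654 0.1729] zmax 0.1829
 x0.530 103 y[0.1660 0.1735] zmax 0.1828
 x0.535 108 y[0.1667 0.1740] zmax 0.1828
 x0.540 282 y[0.1619 0.1794] zmax 0.1876
 x0.545 105 y[0.1623 0.1759] zmax 0.1862
 x0.550 121 y[0.1685 0.1764] zmax 0.1831
 x0.555 129 y[0.1687 0.1770] zmax 0.1830
 x0.560 128 y[0.1692 0.1776] zmax 0.1828
 x0.565 135 y[0.1698 0.1781] zmax 0.1830
 x0.570 137 y[0.1704 0.1787] zmax 0.1828
 x0.575 70 y[0.1710 0.1790] zmax 0.1827
```

View pics/p2.png

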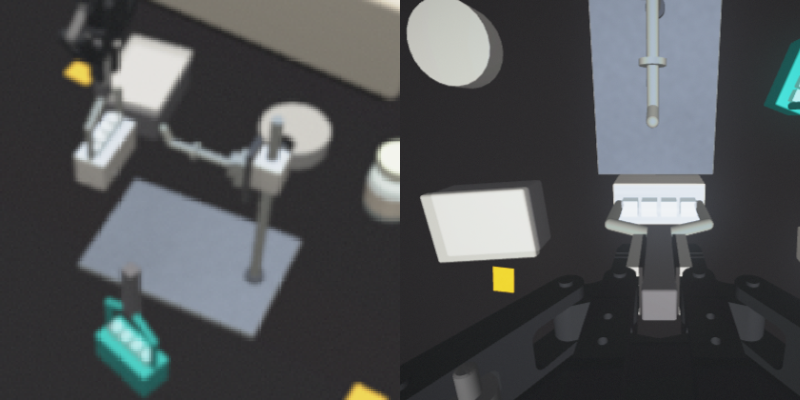

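The wrist view shows the hook's nose at (652,122) and collar at (652,62), in line with the carrier. Measured seat (0.5275,0.169,0.183), yaw 0.12. The carrier axis is at (0.440,0.154) and the eye about 31 mm above the seat. First I align it.

```bash
python3 -m pendant '[[0.004,-0.004,-0.002,0.4,-0.45,-0.4,1],[0,0,0,0,0,0,1],[0,0,0,0,0,0,1]]'; python3 go.py 0.5294 0.1694 0.242 0.12
```

```text
time: 7.75
ee_pos: [0.4458, 0.1594, 0.2408]
tcp_rot: [2.156, 0.132, -2.161]
wrist_force: [-0.4, 0.8, -3.4]
opening: 0.0127
t 7.75 ee [0.4458 0.1594 0.2408] F [-0.44  0.78 -3.43] open 0.0127
joints [0.09 0.24 1.48 0.   1.43 1.54]
tool axes (cols)
 [[-0.002  0.122 -0.993]
 [ 0.    -0.993 -0.122]
 [-1.    -0.     0.002]]
rot rv [0.002  0.0021 0.0003] deg [0.1 0.1 0. ]
shift cm now-axes [-0.13  0.03 -8.42]  after-turn axes [-0.12  0.01 -8.42]
```

```bash
python3 -m pendant '[[0,0,0,0,0,-1,1],[0,0,0,0,0,-1,1],[0,0,0,0,0,-1,1],[0,0,0,0,0,-1,1],[0,0,0,0,0,-0.5,1],[0,0,0,0,0,0,1],[0,0,0,0,0,0,1]]'; python3 go.py 0.5294 0.1694 0.242 0.12
```

```text
time: 8.33
ee_pos: [0.4966, 0.1656, 0.2396]
tcp_rot: [2.156, 0.132, -2.161]
wrist_force: [0.1, -0.9, -2.9]
opening: 0.0132
t 8.33 ee [0.4966 0.1656 0.2396] F [ 0.06 -0.95 -2.92] open 0.0132
joints [0.1  0.33 1.35 0.   1.46 1.54]
tool axes (cols)
 [[-0.003  0.122 -0.993]
 [-0.    -0.993 -0.122]
 [-1.    -0.     0.003]]
rot rv [0.002  0.0025 0.0003] deg [0.1 0.1 0. ]
shift cm now-axes [-0.25  0.02 -3.3 ]  after-turn axes [-0.24  0.01 -3.3 ]
```

```bash
python3 -m pendant '[[0.002,0.002,0,-0.2,0,-0.6,1],[0,0,0,0,0,-0.6,1],[0,0,0,0,0,-0.6,1],[0,0,0,0,0,-0.6,1],[0,0,0,0,0,-0.4,1],[0,0,0,0,0,0,1],[0,0,0,0,0,0,1]]'; python3 go.py 0.5294 0.1694 0.242 0.12; python3 - <<'E'
from h import *
ims=[]
for n in ['scene','wrist','top']:
    im,W=cloud(n); ims.append(im); P=W[np.isfinite(W[...,0])]
    a=P[np.hypot(P[:,0]-.527,P[:,1]-.169)<.055]; b=a[(a[:,2]>.11)&(a[:,2]<.155)]
    if len(b)>5: print(n,len(b),cv2.minAreaRect(b[:,:2].astype(np.float32)*1000),b.min(0))
A=cv2.resize(ims[0][110:250,250:390],(400,400),interpolation=3)
B=cv2.resize(ims[1][:300,130:430],(400,400),interpolation=3)
save(np.hstack([A,B]),'p3.png')
E
```

```text
time: 8.92
ee_pos: [0.5271, 0.1693, 0.2419]
tcp_rot: [2.159, 0.13, -2.16]
wrist_force: [-0.2, -0.6, -3.0]
opening: 0.0131
t 8.92 ee [0.5271 0.1693 0.2419] F [-0.23 -0.58 -3.  ] open 0.0131
joints [0.1  0.38 1.27 0.   1.49 1.55]
tool axes (cols)
 [[-0.     0.12  -0.993]
 [ 0.    -0.993 -0.12 ]
 [-1.    -0.     0.   ]]
rot rv [-0.0002  0.0003  0.0002] deg [-0.  0.  0.]
shift cm now-axes [-0.01  0.01 -0.23]  after-turn axes [-0.01  0.01 -0.23]
scene 414 ((525.5739135742188, 169.46792602539062), (37.14760208129883, 78.79583740234375), 5.286196231842041) [0.50381844 0.12963849 0.11265245]
wrist 2669 ((524.541259765625, 169.21656799316406), (36.70153045654297, 75.90259552001953), 6.735822677612305) [0.50466768 0.13158588 0.11131865]
top 127 ((515.490966796875, 162.9708709716797), (31.62082290649414, 80.02842712402344), 20.920368194580078) [0.50267685 0.12761196 0.11095709]
```

View pics/p3.png

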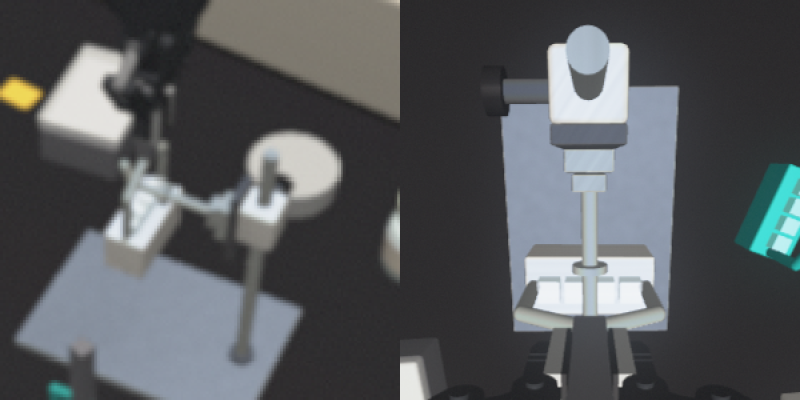

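The loop encloses the rod, and the rod runs behind the stem at (588,330). Moving 2.5 mm on to the seat, then down towards contact.

```bash
python3 -m pendant '[[0,0,0,0,0,-0.25,1],[0,0,0,0,0,0,1],[0,0,0,0.4,0,0,1],[0,0,0,0.4,0,0,1],[0,0,0,0.4,0,0,1],[0,0,0,0.3,0,0,1],[0,0,0,0,0,0,1],[0,0,0,0,0,0,1],[0,0,0,0,0,0,1],[0,0,0,0,0,0,1]]'; python3 go.py 0.5294 0.1694 0.215 0.12;  python3 -m pendant '[[0,0,0,0,0,0,1],[0,0,0,0,0,0,1]]'; python3 -m pendant '[[0,0,0,0,0,0,1],[0,0,0,0,0,0,1]]'
```

```text
time: 9.9
ee_pos: [0.5285, 0.1696, 0.2251]
tcp_rot: [2.158, 0.13, -2.161]
wrist_force: [1.3, 0.2, -2.3]
opening: 0.0132
t 9.9 ee [0.5285 0.1696 0.2251] F [ 1.32  0.22 -2.33] open 0.0132
joints [0.1  0.39 1.29 0.   1.46 1.55]
tool axes (cols)
 [[-0.001  0.12  -0.993]
 [ 0.    -0.993 -0.12 ]
 [-1.    -0.     0.001]]
rot rv [-0.      0.0015  0.0003] deg [-0.   0.1  0. ]
shift cm now-axes [ 1.01  0.03 -0.09]  after-turn axes [ 1.01  0.03 -0.08]
time: 10.07
ee_pos: [0.5287, 0.1696, 0.2254]
tcp_rot: [2.159, 0.13, -2.161]
wrist_force: [-0.1, -0.6, -3.7]
opening: 0.0133
time: 10.23
ee_pos: [0.5287, 0.1696, 0.2256]
tcp_rot: [2.159, 0.13, -2.16]
wrist_force: [0.5, 0.0, -2.8]
opening: 0.0134
```

```bash
python3 -m pendant '[[0,0,0,0.3,0,-0.05,1],[0,0,0,0.3,0,0,1],[0,0,0,0.2,0,0,1],[0,0,0,0,0,0,1],[0,0,0,0,0,0,1],[0,0,0,0,0,0,1]]'; python3 -m pendant '[[0,0,0,0.15,0,0,1],[0,0,0,0.1,0,0,1],[0,0,0,0,0,0,1],[0,0,0,0,0,0,1]]';python3 -m pendant '[[0,0,0,0.1,0,0,1],[0,0,0,0,0,0,1],[0,0,0,0,0,0,1]]'
```

```text
time: 10.73
ee_pos: [0.5292, 0.1696, 0.2165]
tcp_rot: [2.159, 0.13, -2.161]
wrist_force: [-0.3, -0.2, -2.8]
opening: 0.0132
time: 11.07
ee_pos: [0.5293, 0.1696, 0.2141]
tcp_rot: [2.159, 0.13, -2.16]
wrist_force: [0.0, -0.7, -1.9]
opening: 0.0133
time: 11.32
ee_pos: [0.5293, 0.1696, 0.2133]
tcp_rot: [2.16, 0.13, -2.159]
wrist_force: [-0.4, -0.3, -1.8]
opening: 0.0132
```

```bash
python3 -m pendant '[[0,0,0,0.1,0,0,1],[0,0,0,0.1,0,0,1],[0,0,0,0,0,0,1],[0,0,0,0,0,0,1]]' ;python3 -m pendant '[[0,0,0,0.1,0,0,1],[0,0,0,0,0,0,1],[0,0,0,0,0,0,1]]';python3 -m pendant '[[0,0,0,0.1,0,0,1],[0,0,0,0,0,0,1],[0,0,0,0,0,0,1]]'
```

```text
time: 11.65
ee_pos: [0.5293, 0.1696, 0.2111]
tcp_rot: [2.16, 0.13, -2.159]
wrist_force: [-0.2, -0.0, -1.9]
opening: 0.0131
time: 11.9
ee_pos: [0.5293, 0.1696, 0.21]
tcp_rot: [2.16, 0.13, -2.159]
wrist_force: [0.1, 0.3, -2.0]
opening: 0.013
time: 12.15
ee_pos: [0.5294, 0.1696, 0.2089]
tcp_rot: [2.16, 0.13, -2.159]
wrist_force: [-0.5, -0.9, -2.5]
opening: 0.0132
```

```bash
python3 -m pendant '[[0,0,0,0.1,0,0,1],[0,0,0,0,0,0,1],[0,0,0,0,0,0,1]]' | grep -E 'pos|force';python3 -m pendant '[[0,0,0,0.1,0,0,1],[0,0,0,0,0,0,1],[0,0,0,0,0,0,1]]'| grep -E 'pos|force'
```

```text
ee_pos: [0.5294, 0.1696, 0.2078]
wrist_force: [0.0, -0.0, -3.1]
ee_pos: [0.5294, 0.1696, 0.2067]
wrist_force: [0.2, -0.3, -2.9]
```

```bash
python3 - <<'E'
from h import *
im,W=cloud('scene'); P=W[np.isfinite(W[...,0])]
h=P[(P[:,0]>.548)&(P[:,0]<.578)&(abs(P[:,1]-.175)<.01)&(P[:,2]>.13)&(P[:,2]<.21)]
print('rod top scene now',np.percentile(h[:,2],95), get_obs()['wrist_force'])
im,W=cloud('wrist'); P=W[np.isfinite(W[...,0])]
h=P[(P[:,0]>.548)&(P[:,0]<.578)&(abs(P[:,1]-.172)<.008)&(P[:,2]>.13)&(P[:,2]<.21)]
print('rod top wrist now',np.percentile(h[:,2],95),get_obs()['wrist_force'])
E
```

```text
rod top scene now 0.17757678745349212 [-0.02690842  1.39476693 -2.34821551]
rod top wrist now 0.17490582542057126 [-0.06384751 -0.14676082 -2.30438062]
```

The hook has slid down about 8 mm with the loop bearing on it, so it is still in the slack. Continuing in 2 mm stages.

```bash
python3 -m pendant '[[0,0,0,0.1,0,0,1],[0,0,0,0,0,0,1],[0,0,0,0,0,0,1]]' | grep -E 'pos|force';python3 -m pendant '[[0,0,0,0.1,0,0,1],[0,0,0,0,0,0,1],[0,0,0,0,0,0,1]]'| grep -E 'pos|force'
```

```text
ee_pos: [0.5294, 0.1696, 0.2057]
wrist_force: [-0.1, -0.5, -2.7]
ee_pos: [0.5294, 0.1696, 0.2045]
wrist_force: [0.8, 0.1, -2.1]
```

```bash
python3 -m pendant '[[0,0,0,0.1,0,0,1],[0,0,0,0,0,0,1],[0,0,0,0,0,0,1]]' | grep -E 'pos|force';python3 -m pendant '[[0,0,0,0.1,0,0,1],[0,0,0,0,0,0,1],[0,0,0,0,0,0,1]]'| grep -E 'pos|force'
```

```text
ee_pos: [0.5294, 0.1696, 0.2034]
wrist_force: [0.1, -0.1, -2.7]
ee_pos: [0.5294, 0.1696, 0.2023]
wrist_force: [0.2, -0.0, -2.0]
```

```bash
python3 -m pendant '[[0,0,0,0.1,0,0,1],[0,0,0,0,0,0,1],[0,0,0,0,0,0,1]]' | grep -E 'pos|force';python3 -m pendant '[[0,0,0,0.1,0,0,1],[0,0,0,0,0,0,1],[0,0,0,0,0,0,1]]'| grep -E 'pos|force'
```

```text
ee_pos: [0.5294, 0.1696, 0.2015]
wrist_force: [-1.0, 0.3, -1.5]
ee_pos: [0.5295, 0.1697, 0.201]
wrist_force: [-0.6, 0.1, -0.9]
```

```bash
python3 -m pendant '[[0,0,0,0.05,0,0,1],[0,0,0,0,0,0,1],[0,0,0,0,0,0,1]]' | grep -E 'pos|force';python3 -m pendant '[[0,0,0,0.05,0,0,1],[0,0,0,0,0,0,1],[0,0,0,0,0,0,1]]'| grep -E 'pos|force'
```

```text
ee_pos: [0.5295, 0.1696, 0.2009]
wrist_force: [-1.0, -0.9, 0.2]
ee_pos: [0.5295, 0.1697, 0.2007]
wrist_force: [-1.1, -0.3, 1.1]
```

```bash
python3 -m pendant '[[0,0,0,0.07,0,0,1],[0,0,0,0,0,0,1]]' | grep -E 'pos|force';python3 -m pendant '[[0,0,0,0,0,0,1],[0,0,0,0,0,0,1]]'| grep -E 'pos|force'
```

```text
ee_pos: [0.5295, 0.1697, 0.2002]
wrist_force: [-1.4, -0.9, 2.4]
ee_pos: [0.5295, 0.1697, 0.2004]
wrist_force: [-1.4, -1.1, 2.3]
```

```bash
python3 -m pendant '[[0,0,0,0.08,0,0,1],[0,0,0,0,0,0,1]]' | grep -E 'pos|force';python3 -m pendant '[[0,0,0,0.02,0,0,1],[0,0,0,0,0,0,1]]'| grep -E 'pos|force'
```

```text
ee_pos: [0.5295, 0.1697, 0.1999]
wrist_force: [-3.5, -0.0, 4.6]
ee_pos: [0.5295, 0.1697, 0.1999]
wrist_force: [-2.3, -0.4, 4.0]
```

```bash
python3 -m pendant '[[0,0,0,0.04,0,0,1],[0,0,0,0,0,0,1],[0,0,0,0.02,0,0,1]]' | grep -E 'time|pos|force';python3 -m pendant '[[0,0,0,0.01,0,0,1],[0,0,0,0.01,0,0,1],[0,0,0,0.01,0,0,1]]'| grep -E 'pos|force'
```

```text
time: 15.67
ee_pos: [0.5295, 0.1697, 0.1997]
wrist_force: [-2.5, -0.1, 5.0]
ee_pos: [0.5295, 0.1697, 0.1996]
wrist_force: [-3.3, -0.8, 5.6]
```

```bash
for i in 1; do python3 -m pendant '[[0,0,0,0,0,0,1],[0,0,0,0.01,0,0,1],[0,0,0,0,0,0,1],[0,0,0,0.01,0,0,1]]'| grep -E 'time|pos|force'; done; python3 -m pendant '[[0,0,0,0,0,0,1],[0,0,0,0.01,0,0,1],[0,0,0,0,0,0,1],[0,0,0,0.01,0,0,1]]'| grep -E 'time|pos|force'; python3 -m pendant '[[0,0,0,0,0,0,1],[0,0,0,0.01,0,0,1],[0,0,0,0,0,0,1],[0,0,0,0.01,0,0,1]]'| grep -E 'time|pos|force'
```

```text
time: 16.25
ee_pos: [0.5295, 0.1697, 0.1996]
wrist_force: [-2.4, -0.8, 4.8]
time: 16.58
ee_pos: [0.5295, 0.1697, 0.1996]
wrist_force: [-1.9, 0.3, 4.9]
time: 16.92
ee_pos: [0.5295, 0.1697, 0.1995]
wrist_force: [-3.1, -0.5, 5.7]
```

Held about 1.3 s at roughly 8 N. Next I ease off until the hook carries only the carrier's weight, then release.

```bash
python3 -m pendant '[[0,0,0,-0.05,0,0,1],[0,0,0,-0.04,0,0,1],[0,0,0,0,0,0,1],[0,0,0,0,0,0,1]]'| grep -E 'time|pos|force'; python3 -m pendant '[[0,0,0,-0.03,0,0,1],[0,0,0,0,0,0,1],[0,0,0,0,0,0,1]]'| grep -E 'time|pos|force'
```

```text
time: 17.25
ee_pos: [0.5294, 0.1697, 0.2]
wrist_force: [-2.5, 0.6, 4.1]
time: 17.5
ee_pos: [0.5295, 0.1697, 0.2001]
wrist_force: [-1.3, 0.4, 3.9]
```

```bash
python3 -m pendant '[[0,0,0,-0.06,0,0,1],[0,0,0,-0.06,0,0,1],[0,0,0,0,0,0,1],[0,0,0,0,0,0,1]]'| grep -E 'time|pos|force'; python3 -m pendant '[[0,0,0,-0.05,0,0,1],[0,0,0,0,0,0,1],[0,0,0,0,0,0,1]]'| grep -E 'time|pos|force'
```

```text
time: 17.83
ee_pos: [0.5294, 0.1696, 0.2007]
wrist_force: [-1.4, 0.1, 0.9]
time: 18.08
ee_pos: [0.5294, 0.1696, 0.2008]
wrist_force: [-0.5, 0.1, 0.0]
```

```bash
python3 -m pendant '[[0,0,0,-0.02,0,0,0.8],[0,0,0,0,0,0,0.75],[0,0,0,0,0,0,0.65],[0,0,0,0,0,0,0.5],[0,0,0,0,0,0,0.4],[0,0,0,0,0,0,0.4],[0,0,0,0,0,0,0.4],[0,0,0,0,0,0,0.4]]' 20; python3 - <<'E'
from h import *
im,W=cloud('wrist'); save(im,'w4.png')
E
python3 go.py 0.5294 0.1694 0.31 0.12
```

```text
time: 18.75
ee_pos: [0.5303, 0.1698, 0.201]
tcp_rot: [2.165, 0.13, -2.154]
wrist_force: [-0.3, -0.0, 0.1]
opening: 0.0508
t 18.8 ee [0.5303 0.1698 0.201 ] F [-0.29  0.79  0.23] open 0.0513
joints [0.1  0.41 1.33 0.   1.39 1.55]
tool axes (cols)
 [[ 0.005  0.12  -0.993]
 [ 0.001 -0.993 -0.12 ]
 [-1.    -0.    -0.005]]
rot rv [ 0.0001 -0.005   0.    ] deg [ 0.  -0.3  0. ]
shift cm now-axes [-10.9    0.02   0.04]  after-turn axes [-10.9    0.02   0.09]
```

View pics/w4.png

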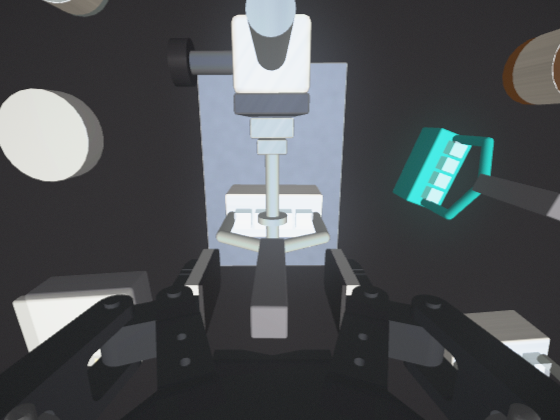

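The fingers are clear on both sides of the stem at (270,290), and the carrier hangs on the rod. Retreating straight up.

```bash
python3 -m pendant '[[0,0,0,-0.5,0,0,0.4],[0,0,0,-1,0,0,0.4],[0,0,0,-1.5,0,0,0.4],[0,0,0,-2,0,0,0.4],[0,0,0,-2,0,0,0.4],[0,0,0,-2,0,0,0.4],[0,0,0,-2,0,0,0.4],[0,0,0,-1,0,0,0.4],[0,0,0,0,0,1.5,0.4],[0,0,0,0,0,3,0.4],[0,0,0,0,0,3,0.4],[0,0,0,0,0,3,0.4],[0,0,0,0,0,2,0.4],[0,0,0,0,0,0,0.4],[0,0,0,0,0,0,0.4],[0,0,0,0,0,0,0.4],[0,0,0,0,0,0,0.4],[0,0,0,0,0,0,0.4],[0,0,0,0,0,0,0.4],[0,0,0,0,0,0,0.4]]'; python3 - <<'E'
from h import *
ims=[]
for n in ['scene','wrist']:
    im,W=cloud(n); ims.append(im); P=W[np.isfinite(W[...,0])]
    a=P[np.hypot(P[:,0]-.527,P[:,1]-.169)<.05]
    b=a[(a[:,2]>.07)&(a[:,2]<.12)]; s=a[(a[:,2]>.2)&(a[:,2]<.26)]
    if len(b)>5: print(n,cv2.minAreaRect(b[:,:2].astype(np.float32)*1000))
    if len(s)>5: print(' stem',s.min(0),s.max(0))
save(np.hstack([cv2.resize(ims[0][100:280,220:400],(400,400),interpolation=3),cv2.resize(ims[1][:,70:490],(400,400))]),'p5.png')
print(get_obs()['time'],get_obs()['wrist_force'])
E
```

```text
time: 20.47
ee_pos: [0.4029, 0.154, 0.331]
tcp_rot: [2.171, 0.129, -2.15]
wrist_force: [-0.6, 0.5, -0.3]
opening: 0.0512
scene ((528.172119140625, 168.6998291015625), (36.444610595703125, 77.51065826416016), 6.735167503356934)
 stem [0.52040267 0.16192851 0.20004775] [0.53608022 0.17964768 0.24818887]
wrist ((527.495849609375, 168.2750244140625), (36.46484375, 75.15471649169922), 6.623896598815918)
 stem [0.51941062 0.16226415 0.2000239 ] [0.53459556 0.1777286  0.24613183]
20.5667 [-0.33070135  0.80963746 -0.27645629]
```

View pics/p5.png

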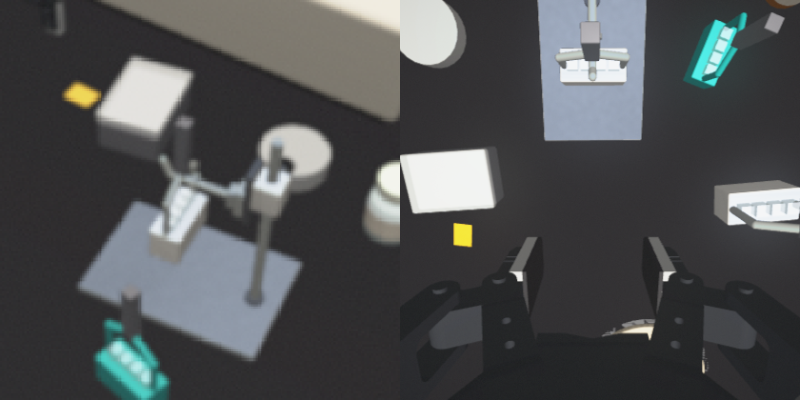

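The carrier hangs upright on the hook between nose and collar, foot well above the base plate, and the robot is clear.

```bash
python3 -c "
from h import *
print(job.hand_in())"
```

```text
the job is handed in; nothing more can be done
None
```

The small white carrier is hanging freely on the retort stand's hook, and the job was handed in at about 20.6 s of the 56 s allowed.

- **Pick and hang:** I gripped it by the stem, passed its loop over the nose and lowered it onto the seat.
- **Tug:** I pulled it down through about 13 mm of slack until the spring pulled back with about 8 N. I held that for about 1.3 s.
- **Release:** I eased off to roughly the carrier's own weight before opening the fingers, so it would not jump. I then backed away.

**Last checks:** After the release, the scene and wrist cameras put the carrier at about (0.528, 0.168), against a measured seat of (0.5275, 0.169). It is upright between nose and collar, with the robot clear of it. The items near the stand that these two views show looked unmoved. I did not re-measure the bystanders.

**Force uncertainty:** Single force readings scatter by about 0.5 N, and the pull is relative to an estimated baseline of -3.1 N, so 8 N is good to about 1 N. A sideways reading of up to 3.5 N appeared during the tug and was gone after release. The highest pull I read was about 8.8 N, well under 15 N.

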